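Open the model cabinet: latched door first, then the bolted door behind its strip

ROBOT

A 7-joint arm with a two-finger parallel gripper is mounted at the origin on the work surface. World frame = base frame: x ahead of the robot, y to its left, z up, the work surface at z = 0. Lengths are in m, angles in rad, forces in N, time in s.
With the tool pointing down it reaches from about 0.4 to 0.85 m from the base axis. Payload 4.4 kg.
Tool frame: the origin (TCP) lies between the finger pads; the fingertips stand bot.finger_overhang ahead of it and the grasp point (between the pads) lies 2 mm behind it (bot.finger_overhang is the distance from the TCP to the fingertips, in m); z points along the fingers, y is the line along which they close (so a half turn about z gives the same grasp; the last joint's range is limited). The gripper opens to 94 mm and grips with 3 to 60 N. Pads are 16 mm wide; open, the fingers measure 119 mm over their backs; the gripper's body (75 mm by 177 mm) begins 78 mm behind the grasp point.
Start: joints at [1.229, 0.628, 0.038, 1.517, -0.027, 0.996, -0.02], TCP at [0.177, -0.625, 0.222] pointing down, gripper open.
Joint ranges: [-3.06, 3.06], [-0.37, 2.12], [-1.25, 1.32], [0.18, 2.47], [-1.1, 4.24], [0.23, 1.98], [-2.94, 2.94]. Speed limits (rad/s): [2.57, 2.57, 3.14, 3.14, 3.14, 3.14, 3.14].

INTERFACE

Orientations are given as a rotation vector (axis times angle).
In Python, from workcell import bot gives the robot as it stands. Calls block until the motion is done:
- bot.goto(position, orientation): joint-space move of the TCP to a pose.
- bot.movel(position, rot=None, feed=0.15): straight line of the TCP; rot=None keeps the orientation; feed is the mean speed in m/s.
- bot.movej(angles): joint-space move.
- bot.set_gripper(opening, grip_force=None): finger opening in m; grip_force is the grip in N (None keeps the last); returns when the fingers have stopped.
- bot.dwell(seconds).
- bot.solve_ik(position, orientation): joint angles nearest the present ones, or None.
- bot.get_obs(): the state.
- bot.capture(name): name is "side" or "top"; returns a dict with "frame" (400x640x3 uint8, red, green, blue), "camera_matrix" (3x3 intrinsics, pixels), "distortion" ([k1, k2, p1, p2, k3] as OpenCV has them; the pictures are not rectified), "position" and "orientation" of the camera in the world. Camera axes: x right, y down, z forward; pixel columns grow to the right and rows downward; lengths in m; the calibration is good to about 2 mm. A picture is of the moment at which its call begins. There is no depth.
A pose or a line that the arm cannot do raises bot.Unreachable and nothing moves.
- bot.sign_off(): hands the job in; it is judged then, once.
The state is a dict: "time_s": time; "joint_pos": joint angles; "qd": joint speeds; "joint_torque": joint torques, N m; "ee_pos": TCP position; "tcp_rot": TCP orientation; "wrist_force": force on the tool from outside, world axes, zero at the start; "wrist_torque": the same for the moment, N m; "finger_gap": finger opening in m; "grasp_force": force on a finger pad.
Only numpy, scipy, OpenCV 4.12 (cv2) and the standard library are available. Lean on these libraries where they do the work, as an engineer would, in place of code of your own. Each camera call takes 0.05 s, during which the arm holds its last target. There are 200 camera calls.

TASK

Open both doors of the small cabinet on the bench wide, so that the full-width tray of plaster models inside can be reached: first press down and pull the lever handle of the right-hand door (as seen facing the doors) and swing that door out to about a right angle, then pull the bolt of the left-hand door down and swing that door out as well. Do not fling the doors, force anything that is still locked, or disturb the jar, the pan and the bowl; leave both doors standing open by themselves.

Things in the scene. Friction and masses are not known exactly. Their poses are not given: they have to be found in the camera images.
- cabinet: grey cabinet fixed to the bench, 200 mm deep (x), 370 wide (y), 260 high (z); origin: centre of its underside; front towards its own -x. Two white doors, each 183 wide, 15 thick, 12 to 258 mm above the bench, cover its front (outer faces at cabinet x = -115 mm) and meet at cabinet y = 0.
- right_leaf (a joint): right-hand door, the latched leaf (vertical hinge on the cabinet's -y side): angle in rad, 0 shut, grows as it swings out towards the robot, up to 1.9; stays where it is left (light hinge friction). An aluminium strip on its free edge reaches 24 mm over the left door's face (7.5 mm proud): the left door cannot open while this one is shut
- right_hinge (a point): point on the right door's hinge axis at its upper edge (258 mm up). Its axes turn with the door: x normal to the door, from the outer face (x = 0) to the inner face (x = 15 mm); y along the door from hinge to free edge (184 mm); z up
- lever (a joint): lever handle of the right door: angle in rad, 0 level (rest), grows as its free end is pressed down, stop at 0.52. A spring returns it (4 N at the grip at first, 8 N at the stop). It lets the door go only while held well down: from 0.3 to 0.47, differing each time, so press until the stop is felt and hold it there as you start to pull; once the door is 0.15 rad open it may be let go
- lever_grip (a point): grip point on the steel lever: a level round bar, 14 mm thick, 85 long, parallel to the door, its centreline 55 mm in front of the face (48 mm free behind). The point is on that line, 62 mm from the lever's pivot and 93 mm from the hinge along the door; the pivot is 155 mm from the hinge, 215 mm up. Axes as right_hinge at rest, turning with the lever about x
- left_leaf (a joint): left-hand door (the bolted, overlapped leaf; hinge at the cabinet's +y side, vertical axis): angle in rad, 0 shut, grows as it swings out towards the robot, up to 1.9; stays where it is left
- left_hinge (a point): point on the left door's hinge axis, at the door's upper edge (258 mm up). Axes turn with the door: x normal to the door, from the outer face (x = 0) into the door (inner face x = 15 mm), y points from the free edge (at y = -184 mm) to the hinge, z up
- bolt (a joint): sliding bolt on the left door's face: travel in m, 0 fully up, grows downward, stop at 0.028. It starts 0 to 6 mm down. It frees the door only when it is past about 0.013; it is stiff (4 to 5 N) and stays where it is left
- bolt_grip (a point): centre of the bolt's bow-shaped steel grip: a level round bar, 12 mm thick, 90 long, on a stem at each end, parallel to the door, 60 mm in front of its face (54 mm free behind), 85 mm from the left hinge along the door, 240 mm up when the bolt is fully up. The 8 mm bolt rod runs 65 mm beside it, towards the free edge, 5 to 13 mm off the face. Axes as left_hinge
- wax_jar: bystander: jar, 70 mm across, 85 high, standing on the cabinet's top, half-way back; origin at the centre of its underside
- pan: bystander: dark steel dish, 110 mm across, 28 high, on the bench beside the cabinet, left or right; origin at the centre of its underside
- plaster_bowl: bystander: green mixing bowl, 110 mm across, 60 high, on the bench beside the cabinet, on the other side; origin at the centre of its underside
- keeper: steel keeper that holds the bolt's rod, fixed on the front edge of the cabinet's top above the left door, at cabinet y = +35 mm: 30 mm wide (y), reaching 20 mm out in front of the door's face, 262 to 271 mm above the bench. Origin: on the cabinet's top (260 mm up), 115 mm behind the door's face; axes as the cabinet's
- strike: small steel strike plate inside the cabinet, under the top and behind the right door (not to be touched, not seen while shut), behind which the lever's tongue holds; origin at its centre, 8 by 12 by 14 mm, axes as the cabinet's

How it is judged:
By the outcome, as a careful person would: the job done as asked, in the order asked, and still so for the second after the job is handed in, with the robot touching nothing.
It also fails if it takes over 70 s, if anything falls off the work surface, if the arm or the gripper's body presses on something with over 40 N, if the wrist force passes 120 N, or if a joint passes its speed limit or range.

## Working session

There is one attempt and no reset: what is moved stays moved. The work goes in short steps, each a Python script; the robot and the scene stay as the last script left them, time stands still between calls to the robot, and variables do not carry over. Pictures are saved under pics/ and viewed, at most 10 in all, crops included, and the job is handed in when it is done.

```bash
ls; mkdir -p pics; python3 - <<'E'
from workcell import bot
import cv2
o=bot.get_obs(); print(o['time_s'],o['ee_pos'],o['tcp_rot'],bot.finger_overhang,o['wrist_force'],o['finger_gap'])
for n in("side","top"):
    c=bot.capture(n); cv2.imwrite(f'pics/{n}0.png',c['frame'][:,:,::-1]); print(n,c['camera_matrix'],c['distortion'],c['position'],c['orientation'])
E
```

```text
pics
0.0 [ 0.17682726 -0.62484287  0.22156597] [-3.10997936e+00 -4.31491122e-01  4.26963823e-04] 0.017 [-0.21884527 -0.34773463 -0.4296257 ] 0.09414847568859767
side [[413.25490128   0.         319.27589157]
 [  0.         413.25490128 197.28952884]
 [  0.           0.           1.        ]] [-0.01733089  0.          0.          0.          0.        ] [0.1182671  0.66613393 1.09194302] [-0.89620191  2.57947562 -0.97440178]
top [[468.19894268   0.         322.35218696]
 [  0.         468.19894268 198.66383813]
 [  0.           0.           1.        ]] [-0.05435003  0.          0.          0.          0.        ] [0.50419653 0.00825777 1.4990983 ] [-2.17027165  2.14698149 -0.14924024]
```

View pics/side0.png

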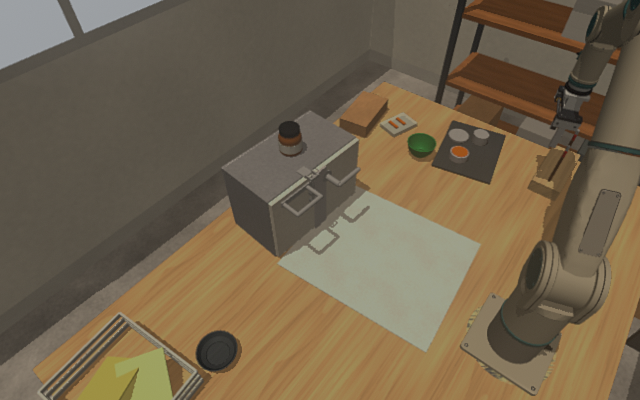

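View pics/top0.png

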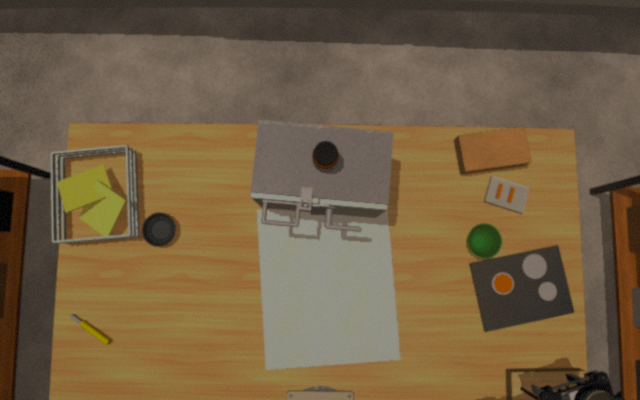

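The side view shows the cabinet at about (225–360, 110–250), with the jar on top at (290,138). The dark pan is at (217,350) and the green bowl at (422,145). In the top view the cabinet's top spans (258,122)–(393,207), with the bolt bow near (280,213) and the lever near (345,225). I'll zoom in next.

```bash
python3 - <<'E'
import cv2
t=cv2.imread('pics/top0.png')[115:245,245:405]; s=cv2.imread('pics/side0.png')[105:255,220:370]
f=lambda i,k:cv2.convertScaleAbs(cv2.resize(i,None,fx=k,fy=k,interpolation=cv2.INTER_CUBIC),alpha=1.5)
cv2.imwrite('pics/tz.png',f(t,4.6)); cv2.imwrite('pics/sz.png',f(s,4))
E
```

```text
(no output)
```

View pics/tz.png

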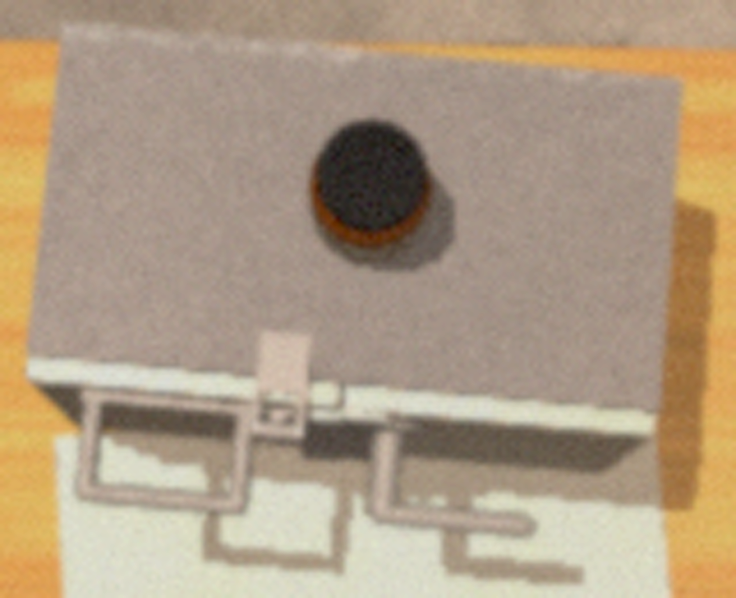

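View pics/sz.png

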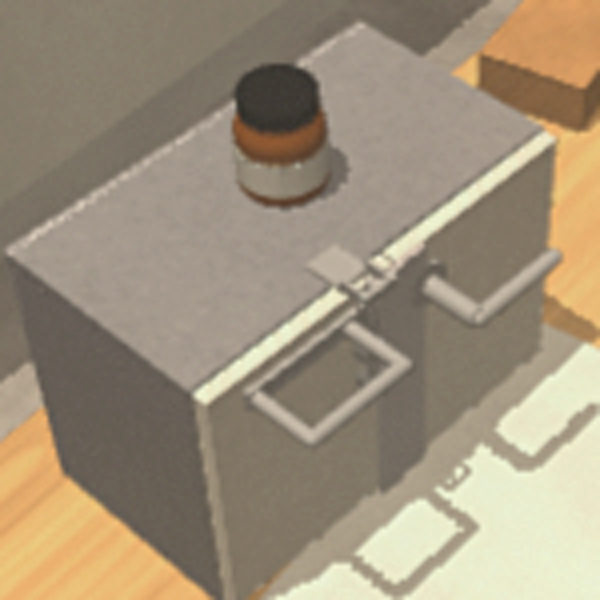

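In the top crop, the front top door corners are at (30,380) and (655,433), the bow bar runs (85,493)–(240,503), and the lever bar runs (382,514)–(532,525). In the side crop, the front corners are (205,403) and (555,140), the bow bar runs (315,437)–(405,364), and the lever bar runs (480,314)–(556,258). I'll triangulate these.

```bash
cat > h.py <<'E'
import numpy as np, cv2
from scipy.spatial.transform import Rotation as R
from workcell import bot
def ray(c,uv):
    p=cv2.undistortPoints(np.array([[uv]],float),c['camera_matrix'],np.array(c['distortion']))[0,0]
    return np.array(c['position']),R.from_rotvec(c['orientation']).apply([p[0],p[1],1])
def plane(c,uv,z):
    o,d=ray(c,uv); return o+d*(z-o[2])/d[2]
def tri(c1,u1,c2,u2):
    o,d=ray(c1,u1); p,e=ray(c2,u2)
    s,t=np.linalg.lstsq(np.c_[d,-e],p-o,rcond=None)[0]
    a,b=o+s*d,p+t*e; return (a+b)/2,np.linalg.norm(a-b)
E
python3 - <<'E'
from h import *
np.set_printoptions(precision=4,suppress=True)
T=bot.capture('top');S=bot.capture('side')
t=lambda u,v:((u+.5)/4.6-.5+245,(v+.5)/4.6-.5+115)
s=lambda u,v:((u+.5)/4-.5+220,(v+.5)/4-.5+105)
for n,a,b in[('FL',(30,380),(205,403)),('FR',(655,433),(555,140)),('BL',(65,25),(8,250)),('BR',(683,80),(362,22)),
 ('bowL',(85,493),(315,437)),('bowR',(240,503),(405,364)),('levE',(382,514),(480,314)),('levTip',(532,525),(556,258))]:
    print(n,*tri(T,t(*a),S,s(*b)))
print('plane',plane(T,t(30,380),.258),plane(T,t(655,433),.258),plane(T,t(65,25),.26),plane(T,t(683,80),.26))
print('bar on planes',plane(T,t(85,493),.237),plane(T,t(240,503),.237),plane(T,t(382,514),.215),plane(T,t(532,525),.215))
print('pan',plane(T,(159,229),.02),'bowl',plane(T,(484,241),.05))
E
```

```text
FL [0.6692 0.1903 0.2533] 0.0032221183682570394
FR [ 0.6417 -0.1758  0.2501] 0.0009724131046201961
BL [0.8807 0.1744 0.2569] 0.000317480444912281
BR [ 0.8517 -0.1941  0.2558] 0.0012416083484708814
bowL [0.6037 0.1576 0.2358] 0.00019710768882670463
bowR [0.5991 0.0665 0.2321] 8.26311759169211e-05
levE [ 0.5951 -0.0173  0.2158] 0.0010274693572183823
levTip [ 0.5901 -0.1078  0.2059] 0.0008702202507937574
plane [0.6673 0.1886 0.258 ] [ 0.6404 -0.1749  0.258 ] [0.8799 0.1741 0.26  ] [ 0.851  -0.1931  0.26  ]
bar on planes [0.6035 0.1574 0.237 ] [0.5987 0.0663 0.237 ] [ 0.5947 -0.0175  0.215 ] [ 0.5891 -0.1072  0.215 ]
pan [0.5936 0.5131 0.02  ] bowl [ 0.5653 -0.5087  0.05  ]
```

```bash
cat >> h.py <<'E'
YAW=-.0755; C=np.array([.7672,-.0019,0.])
TILT=np.radians(15); DEEP=.008   # bar lies DEEP ahead of the TCP
def pose(p_cab,yaw,flip,back=0.,tilt=TILT):
    """TCP pose gripping a bar at p_cab (cabinet frame), door turned by yaw; back = withdrawal along tool z"""
    Rz=R.from_euler('z',YAW); n=R.from_euler('z',YAW+yaw).apply([1,0,0]); Z=np.array([0,0,1.])
    z=-Z*np.cos(tilt)+n*np.sin(tilt); y=(n*np.cos(tilt)+Z*np.sin(tilt))*(-1 if flip else 1)
    rot=R.from_matrix(np.c_[np.cross(y,z),y,z]).as_rotvec()
    return C+Rz.apply(p_cab)-z*(DEEP+back),rot
def right(th,lev=0.,back=0.,flip=False,dn=0.):
    p=R.from_euler('z',th).apply([-.055-dn,.155-.062*np.cos(lev),0])+[-.115,-.184,.215-.062*np.sin(lev)]
    return pose(p,th,flip,back)
def left(th,b=0.,back=0.,flip=False,dn=0.):
    p=R.from_euler('z',-th).apply([-.060-dn,-.085,0])+[-.115,.184,.240-b]
    return pose(p,-th,flip,back)
E
python3 - <<'E'
from h import *
np.set_printoptions(precision=2,suppress=True)
for f in(False,True):
  for th in(0,.8,1.57):
    for nm,g in(('R',right),('L',left)):
      print(f,nm,th,g(th,flip=f)[0],bot.solve_ik(*g(th,flip=f)),bot.solve_ik(*g(th,back=.11,flip=f)) is not None)
E
```

```text
False R 0 [ 0.59 -0.08  0.22] [ 0.31  0.45 -0.32  1.93  0.29  0.53 -0.26] True
False L 0 [0.6  0.11 0.25] [ 0.18  0.49 -0.67  1.85  0.64  0.75 -0.92] True
False R 0.8 [ 0.53 -0.14  0.22] [ 0.81  0.51 -0.65  1.91  0.14  0.67  0.87] True
False L 0.8 [0.56 0.18 0.25] [-0.22  0.52 -0.45  1.74  0.58  0.99 -1.84] True
False R 1.57 [ 0.54 -0.23  0.22] [ 0.96  0.72 -0.82  1.6   0.28  1.08  1.63] True
False L 1.57 [0.59 0.26 0.25] [-0.43  0.69 -0.26  1.37  0.37  1.3  -2.43] True
True R 0 [ 0.59 -0.08  0.22] [-0.21  0.46  0.43  1.95 -0.42  0.54 -2.73] True
True L 0 [0.6  0.11 0.25] [ 0.39  0.62 -1.06  1.85  0.9   0.93  2.  ] True
True R 0.8 [ 0.53 -0.14  0.22] [ 0.27  0.45  0.13  1.92 -0.45  0.71 -1.69] True
True L 0.8 [0.56 0.18 0.25] [ 0.11  0.69 -1.06  1.73  0.91  1.25  1.02] True
True R 1.57 [ 0.54 -0.23  0.22] [ 0.48  0.6   0.02  1.61 -0.29  1.06 -0.99] True
True L 1.57 [0.59 0.26 0.25] [-0.15  0.8  -0.86  1.36  0.73  1.49  0.43] True
```

```bash
python3 - <<'E'
from h import *
np.set_printoptions(precision=3,suppress=True)
def show(m):
    o=bot.get_obs(); print(m,round(o['time_s'],2),o['ee_pos'],'F',o['wrist_force'],'T',o['wrist_torque'],'gap',round(o['finger_gap'],4),'g',o['grasp_force'])
bot.movel([.177,-.625,.33],feed=.2)
bot.goto(*right(0,back=.13)); bot.set_gripper(.042)
show('above'); p,r=right(0,back=.0)
bot.movel(right(0,back=.03)[0],r,feed=.15); show('near')
bot.movel(p,r,feed=.06); show('at')
for n in('side','top'): cv2.imwrite(f'pics/{n}1.png',bot.capture(n)['frame'][:,:,::-1])
a=cv2.imread('pics/side1.png')[105:275,220:420]; b=cv2.imread('pics/top1.png')[140:310,245:445]
cv2.imwrite('pics/c1.png',cv2.convertScaleAbs(cv2.resize(np.hstack([a,b]),None,fx=2,fy=2,interpolation=cv2.INTER_CUBIC),alpha=1.5))
E
```

```text
above 4.18 [ 0.555 -0.077  0.348] F [-0.504 -0.281  0.756] T [-0.024  0.175 -0.055] gap 0.0417 g 0.0
near 5.0 [ 0.581 -0.079  0.252] F [ 0.888 -0.094  0.6  ] T [-0.015  0.165 -0.025] gap 0.042 g 0.0
at 5.65 [ 0.589 -0.079  0.223] F [ 0.053  0.544 -0.059] T [-0.023  0.209  0.036] gap 0.0419 g 0.0
```

View pics/c1.png

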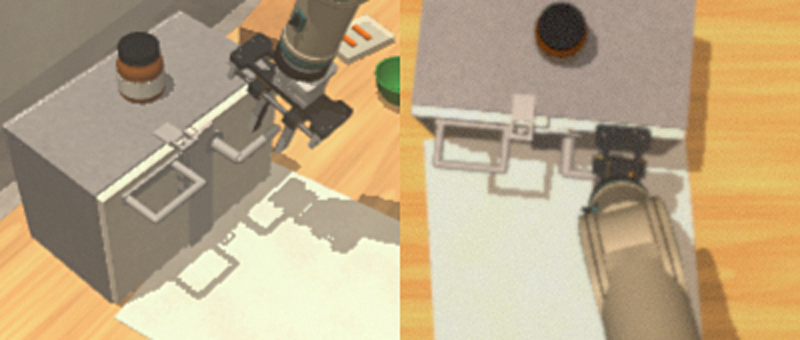

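The left half shows the open fingers straddling the lever bar, which is at about (250,145). The gripper body is clear above the cabinet top. Next I grip it and press down.

```bash
cat >> h.py <<'E'
np.set_printoptions(precision=3,suppress=True)
def show(m):
    o=bot.get_obs(); print(m,round(o['time_s'],2),o['ee_pos'],'F',o['wrist_force'],'T',o['wrist_torque'],'gap',round(o['finger_gap'],4),'g',round(float(o['grasp_force']),1)); return o
E
python3 - <<'E'
from h import *
bot.set_gripper(.0,25); show('closed')
for l in(.15,.3,.42,.5,.54,.58):
    bot.movel(*right(0,l),feed=.04); o=show(l)
    if o['wrist_force'][2]>18: break
E
```

```text
closed 6.32 [ 0.589 -0.08   0.223] F [-0.801 -0.402  1.042] T [-0.133  0.107 -0.058] gap 0.0134 g 25.0
0.15 6.7 [ 0.589 -0.079  0.214] F [-2.331 -1.27   6.359] T [-0.103  0.245 -0.138] gap 0.0136 g 25.0
0.3 7.08 [ 0.59  -0.078  0.205] F [-2.951 -1.644  7.377] T [-0.286  0.28  -0.269] gap 0.0136 g 25.0
0.42 7.42 [ 0.59  -0.075  0.199] F [-2.493 -2.964  8.386] T [-0.457  0.17  -0.427] gap 0.0136 g 25.0
0.5 7.69 [ 0.59  -0.074  0.194] F [-1.522 -2.395  8.922] T [-0.548  0.167 -0.485] gap 0.0137 g 25.1
0.54 7.94 [ 0.591 -0.073  0.192] F [-2.772 -3.652  9.671] T [-0.677  0.109 -0.472] gap 0.014 g 25.3
0.58 8.19 [ 0.591 -0.072  0.19 ] F [-2.049 -4.19  10.96 ] T [-0.799  0.163 -0.555] gap 0.014 g 25.3
```

```bash
python3 - <<'E'
from h import *
bot.set_gripper(.0,35)
bot.movel(*right(0,.62),feed=.04); o=show(.62)
for th in(.03,.06,.1):
    bot.movel(*right(th,.62),feed=.04); o=show(th)
    if np.linalg.norm(o['wrist_force'])>30: print('STOP'); break
E
```

```text
0.62 8.66 [ 0.591 -0.071  0.188] F [-1.444 -4.457 10.975] T [-0.889  0.174 -0.731] gap 0.0141 g 35.4
0.03 8.91 [ 0.588 -0.072  0.188] F [-2.91  -4.438 10.74 ] T [-0.826  0.126 -0.737] gap 0.0138 g 35.3
0.06 9.16 [ 0.584 -0.074  0.188] F [-2.237 -4.365 11.078] T [-0.854  0.132 -0.751] gap 0.0138 g 35.2
0.1 9.43 [ 0.58  -0.076  0.188] F [-1.746 -5.197 10.086] T [-0.85   0.149 -0.712] gap 0.0137 g 35.2
```

```bash
python3 - <<'E'
from h import *
for th,l in[(.2,.6),(.3,.5),(.4,.35),(.5,.2),(.6,.08),(.75,.03),(.9,0),(1.05,0),(1.2,0),(1.35,0),(1.48,0),(1.57,0)]:
    bot.movel(*right(th,l),feed=.05)
    if th in(.2,.4,.6,.9,1.2,1.57): o=show(th)
    if np.linalg.norm(bot.get_obs()['wrist_force'])>30: print('STOP',th); break
for n in('side','top'): cv2.imwrite(f'pics/{n}2.png',bot.capture(n)['frame'][:,:,::-1])
a=cv2.imread('pics/side2.png')[105:275,220:420]; b=cv2.imread('pics/top2.png')[140:310,245:445]
cv2.imwrite('pics/c2.png',cv2.convertScaleAbs(cv2.resize(np.hstack([a,b]),None,fx=2,fy=2,interpolation=cv2.INTER_CUBIC),alpha=1.5))
E
```

```text
0.2 9.82 [ 0.57  -0.084  0.189] F [-2.483 -5.98  10.854] T [-0.923  0.15  -0.721] gap 0.0136 g 35.8
0.4 10.73 [ 0.554 -0.104  0.202] F [ 0.365 -3.992  2.594] T [-1.19   0.012 -0.533] gap 0.0131 g 35.0
0.6 11.62 [ 0.542 -0.124  0.217] F [  0.784  -0.148 -10.029] T [-0.463  0.17   0.192] gap 0.0128 g 35.2
STOP 0.75
```

View pics/c2.png

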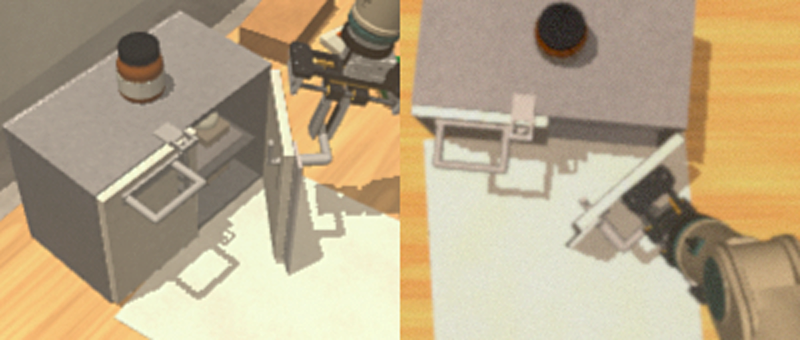

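The door now stands about 0.75 rad open. The bar slipped a few mm in the grip, so the lever is already against its level stop. I'll ease the grip, regrip lower down and carry on.

```bash
python3 - <<'E'
from h import *
o=show('now')
bot.movel(*right(.75,.13),feed=.05); show('low')
bot.set_gripper(.022); show('open'); bot.movel(*right(.75,.05),feed=.05); bot.set_gripper(0,15); show('regrip')
for th in(.9,1.05,1.2,1.35,1.48,1.57):
    bot.movel(*right(th,.05),feed=.06)
    o=show(th)
    if np.linalg.norm(o['wrist_force'])>25: print('STOP',th); break
E
```

```text
now 12.2 [ 0.534 -0.14   0.218] F [  7.978  -0.741 -29.065] T [-1.502 -0.739 -0.043] gap 0.0131 g 35.5
low 12.47 [ 0.536 -0.138  0.215] F [-3.893  2.623  2.747] T [0.457 0.501 0.332] gap 0.0132 g 35.1
open 12.86 [ 0.536 -0.14   0.215] F [-0.947 -0.201  0.883] T [-0.112  0.047 -0.031] gap 0.0219 g 0.0
regrip 13.42 [ 0.536 -0.14   0.22 ] F [0.159 0.058 0.585] T [-0.151  0.039  0.097] gap 0.0135 g 15.0
0.9 13.84 [ 0.532 -0.155  0.22 ] F [ 1.689  0.337 -1.196] T [-0.318 -0.261  0.01 ] gap 0.0134 g 15.0
1.05 14.27 [ 0.53  -0.171  0.22 ] F [ 3.208 -0.417 -1.446] T [-0.388 -0.682 -0.16 ] gap 0.0137 g 15.0
1.2 14.69 [ 0.531 -0.187  0.22 ] F [ 4.877  0.272 -3.768] T [-0.345 -1.108 -0.23 ] gap 0.0134 g 15.0
1.35 15.12 [ 0.534 -0.203  0.22 ] F [ 6.346  1.034 -4.047] T [-0.222 -1.412 -0.345] gap 0.0134 g 15.0
1.48 15.5 [ 0.538 -0.216  0.22 ] F [ 5.237  2.971 -4.368] T [ 0.122 -1.422 -0.333] gap 0.0136 g 15.0
1.57 15.82 [ 0.542 -0.224  0.22 ] F [ 5.162  2.951 -3.226] T [ 0.156 -1.467 -0.261] gap 0.0135 g 15.0
```

```bash
python3 - <<'E'
from h import *
bot.set_gripper(.036); bot.dwell(.2)
p,r=right(1.57,.05,back=.13); bot.movel(p,r,feed=.12); show('off')
T0=bot.capture('top'); 
bot.goto(*left(0,.005,back=.12)); show('above bow')
p,r=left(0,.005); bot.movel(left(0,.005,back=.03)[0],r,feed=.12); bot.movel(p,r,feed=.05); show('at')
for n in('side','top'): cv2.imwrite(f'pics/{n}3.png',bot.capture(n)['frame'][:,:,::-1])
a=cv2.imread('pics/side3.png')[105:275,220:420]; b=cv2.imread('pics/top3.png')[140:310,245:445]
cv2.imwrite('pics/c3.png',cv2.convertScaleAbs(cv2.resize(np.hstack([a,b]),None,fx=2,fy=2,interpolation=cv2.INTER_CUBIC),alpha=1.5))
E
```

```text
off 17.81 [ 0.539 -0.26   0.344] F [-0.185  0.179  0.575] T [-0.182 -0.147 -0.036] gap 0.036 g 0.0
above bow 19.79 [0.567 0.112 0.358] F [-0.096 -0.435 -0.623] T [-0.03   0.171 -0.013] gap 0.0362 g 0.0
at 21.44 [0.598 0.11  0.243] F [ 0.017 -0.763  0.37 ] T [-0.022  0.154  0.017] gap 0.0359 g 0.0
```

View pics/c3.png

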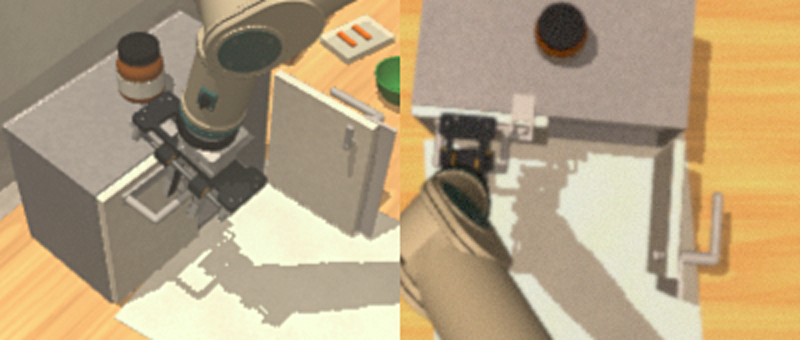

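The right door is standing open at about 90° (right half, around (665,215)), with its lever level. The fingers straddle the bow bar near (165,190) in the left half. Next I grip the bow and pull the bolt down.

```bash
python3 - <<'E'
from h import *
bot.set_gripper(0,40); show('closed')
for b in(.011,.017,.022,.026,.030,.033):
    bot.movel(*left(0,b),feed=.03); o=show(b)
    if o['wrist_force'][2]>16: print('stop felt'); break
f=bot.capture('side')['frame'][105:275,220:420]; cv2.imwrite('pics/c4.png',cv2.convertScaleAbs(cv2.resize(f[:,:,::-1],None,fx=3,fy=3),alpha=1.5))
E
```

```text
closed 22.07 [0.599 0.11  0.243] F [0.115 0.497 1.461] T [ 0.067 -0.203 -0.033] gap 0.0108 g 40.0
0.011 22.42 [0.599 0.111 0.237] F [ 3.475  1.425 -0.421] T [ 0.265 -0.572 -0.009] gap 0.0105 g 40.0
0.017 22.77 [0.598 0.111 0.23 ] F [ 5.064  2.361 -2.043] T [ 0.572 -0.701  0.098] gap 0.0107 g 40.0
0.022 23.08 [0.598 0.111 0.225] F [ 4.333  2.455 -2.072] T [ 0.685 -0.812  0.049] gap 0.0107 g 40.0
0.026 23.37 [0.598 0.111 0.221] F [ 3.686  2.229 -0.512] T [ 0.726 -0.816  0.071] gap 0.0111 g 40.0
0.03 23.65 [0.599 0.11  0.219] F [2.602 1.362 5.341] T [ 0.31  -0.819  0.1  ] gap 0.011 g 40.0
0.033 23.9 [0.599 0.11  0.218] F [-5.106 -0.112 24.795] T [-0.409 -0.149 -0.054] gap 0.0108 g 40.0
stop felt
```

The bolt's stop is felt, so it is fully down. Next I swing the left door.

```bash
python3 - <<'E'
from h import *
bot.movel(*left(0,.0305),feed=.03); show('eased')
for th in(.03,.07,.13,.22,.34,.48,.62,.76,.9,1.05,1.2,1.35,1.48,1.57):
    bot.movel(*left(th,.0305),feed=.05)
    o=show(th) if th in(.03,.07,.22,.62,1.05,1.57) else bot.get_obs()
    if np.linalg.norm(o['wrist_force'])>28: print('STOP',th,o['wrist_force']); break
E
```

```text
eased 24.2 [0.599 0.11  0.219] F [ 0.248  0.891 12.296] T [ 0.179 -0.571  0.106] gap 0.0109 g 40.0
0.03 24.45 [0.596 0.112 0.219] F [-0.139  1.421 12.543] T [ 0.096 -0.555  0.032] gap 0.0107 g 40.0
0.07 24.7 [0.593 0.115 0.219] F [ 0.412  0.621 12.183] T [-0.006 -0.508  0.006] gap 0.0108 g 40.0
0.22 25.32 [0.583 0.127 0.218] F [-1.145  0.018 13.223] T [-0.072 -0.441  0.074] gap 0.0108 g 40.0
0.62 26.6 [0.564 0.164 0.218] F [-3.881  0.776 15.399] T [-0.384  0.234  0.023] gap 0.0111 g 40.0
1.05 27.95 [0.561 0.21  0.219] F [-7.051  3.494 16.812] T [-0.16   1.153 -0.15 ] gap 0.0111 g 40.1
1.57 29.65 [0.583 0.262 0.219] F [-5.31   6.737 15.464] T [ 0.838  1.535 -0.3  ] gap 0.0105 g 40.0
```

```bash
python3 - <<'E'
from h import *
bot.movel(*left(1.57,.028),feed=.03); show('ease')
bot.set_gripper(.036); bot.dwell(.3)
p,r=left(1.57,.028,back=.14); bot.movel(p,r,feed=.1); show('off')
bot.movel([.42,.25,.40],r,feed=.15); bot.dwell(.3); show('clear')
for n in('side','top'): cv2.imwrite(f'pics/{n}5.png',bot.capture(n)['frame'][:,:,::-1])
a=cv2.imread('pics/side5.png')[90:290,200:400]; b=cv2.imread('pics/top5.png')[115:315,225:425]
cv2.imwrite('pics/c5.png',cv2.convertScaleAbs(cv2.resize(np.hstack([a,b]),None,fx=2,fy=2,interpolation=cv2.INTER_CUBIC),alpha=1.5))
E
```

```text
ease 29.9 [0.582 0.261 0.219] F [-4.648  6.35   5.037] T [ 1.355  1.021 -0.098] gap 0.0107 g 40.1
off 32.34 [0.589 0.294 0.354] F [ 0.139 -0.3   -0.09 ] T [ 0.262  0.011 -0.025] gap 0.0361 g 0.0
clear 33.99 [0.42 0.25 0.4 ] F [ 0.44  -0.864 -0.243] T [0.25  0.025 0.052] gap 0.0357 g 0.0
```

View pics/c5.png

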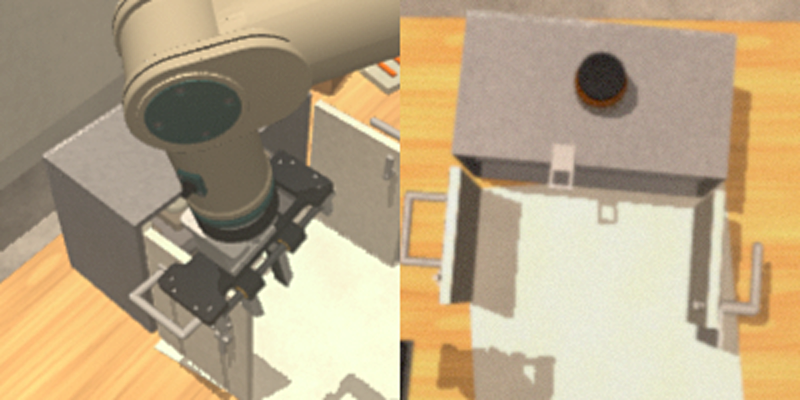

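Both doors stand open at about 90°: the left one around (455,235) and the right one around (715,255). The jar hasn't moved, and the arm is clear of everything.

```bash
python3 -c "
from workcell import bot
print(bot.sign_off())"
```

```text
the job is handed in; nothing more can be done
None
```

Both doors are standing open by themselves at about a right angle, opened right then left as asked, with the arm clear and the jar, pan and bowl not touched; the job is handed in at about 34 s of the 70 s allowed.

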